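# Open the spent desiccant canister

### The job

The desiccant canister with the orange cap is spent and must be opened: unscrew its cap about a quarter turn anticlockwise (seen from above), lift it straight off, and set it down the same way up, flat in the wooden tray, and let go. Leave the canister with the blue cap closed.

Things in the scene. Friction and masses are not known exactly. Their poses are not given: they have to be found in the camera images.
- orange_grip (a point): Grip point of the loose orange cap (120 g; 62 mm across, 18 high) on its upright bar 52 mm long (x, white tip at +x), 12 thick (y), 34 high (z up): on the axis, 24 mm above the cap's flat top, 42 above its underside, 10 below the bar's top. Turns easily, anticlockwise only, without rising; lifts off when turned 45 to 105 degrees (one grasp, aim at 75). Lift 15 mm to clear the neck.
- orange_mark (a point): Small black index mark on the rim of the white canister with an orange band (80 mm across, 85 high, steel foot 96 across, fixed to the table). The point lies 85 mm above the table on the shoulder where the cap's underside rests; the canister's axis is 35 mm from it along -x. z is up; x is parallel to the cap's x when closed. A neck 12 mm high stands inside the cap.
- blue_grip (a point): The same grip point on the blue cap, of the same form, closed on the other, blue-banded canister of the same form. To be left alone.
- tray_in (a point): Shallow open wooden tray lined with grey felt, 170 x 170 mm outside, 25 mm high, walls 6 mm thick, fixed to the table. The point is the centre of its inner floor, 6 mm above the table; x and y along its sides.
Not all that is in view belongs to the job. Leave any purple or yellow look-alike of the part that bears orange_mark alone. There is more than one size of the part that bears orange_grip; the job needs the smaller.

How it is judged:
By the outcome, as a careful person would: the job done as asked, in the order asked, and still so for the second after the job is handed in, with the robot touching nothing.
It also fails if it takes over 40 s, if anything falls off the work surface, if the arm or the gripper's body presses on something with over 40 N, if the wrist force passes 120 N, or if a joint passes its speed limit or range.

### The arm

A 7-joint arm with a two-finger parallel gripper is mounted at the origin on the work surface. World frame = base frame: x ahead of the robot, y to its left, z up, the work surface at z = 0. Lengths are in m, angles in rad, forces in N, time in s.
With the tool pointing down it reaches from about 0.4 to 0.85 m from the base axis. Payload 10.4 kg.
Tool frame: the origin (TCP) lies at the very end of the fingers, on their centre line; the grasp point (between the pads) lies 19 mm behind it (ctrl.grip_depth is the z of the grasp point in the tool frame, in m); z points along the fingers, y is the line along which they close (so a half turn about z gives the same grasp; the last joint's range is limited). The gripper opens to 85 mm and grips with 20 to 120 N. Pads are 22 mm wide; open, the fingers measure 114 mm over their backs; the gripper's body (76 mm by 85 mm) begins 54 mm behind the grasp point. The pads swing forward as they close: fully open they stand 13 mm farther back than shut.
Start: joints at [-1.32, 0.332, -0.065, 1.46, 0.022, 1.35, -0.088], TCP at [0.169, 0.602, 0.193] pointing down, gripper open.
Joint ranges: [-2.6, 2.6], [-0.5, 2.12], [-1.47, 1.34], [0.16, 2.42], [-1.27, 4.41], [0.06, 2.06], [-2.6, 2.6]. Speed limits (rad/s): [2.22, 2.22, 2.79, 2.79, 3.14, 3.14, 3.14].

### API

Orientations are given as a unit quaternion [x, y, z, w].
In Python, from workcell import ctrl, vision, hand_in gives the robot as it stands. The module is installed in compiled form; this text tells all that it offers.
- The arm moves only by the shell command python3 -m pendant 'ROWS' [OPENING] [FORCE]. ROWS is JSON, a list of rows, each a list of 6 numbers: the shift along the tool's x, y, z in mm, then the turn, a rotation vector about the tool's x, y, z in rad. In form: [[dx, dy, dz, wx, wy, wz], ...]. A call has 1 to 10 rows; each row shifts and turns the commanded pose from where the row before left it, along the tool's axes as they then stand; what a row does not reach is not made up. A row lasts 1/12 s, in which the tool goes at most 41.7 mm and 7.16 degrees, less where a joint would pass 70% of its speed; a pose out of reach is approached as far as the arm can. A call is refused whole if a number of a shift passes 41.7 or a number of a turn 0.125, either way. A call with a gripper value outside its range is refused whole. OPENING is the closure, from 0 (fully open) to 1 (shut), set as the call begins (- or left out, the last holds). The fingers move at their own pace and stop on an object; FORCE is the grip in N (left out, the last holds). Time passes only in rows, so rows that do not move let the fingers close. It gives the time, the measured TCP pose, the force, the opening and the grip force at its end, in the units of the state.
- ctrl.sense(): the state, without advancing time (a new reading comes with each control period).
- vision.camera(name): name is "side" or "top"; returns (picture, depth): 400x640x3 uint8, red, green, blue; 400x640 float32, m along the optical axis (not along the pixel's ray), 0 where there is no reading.
- vision.camera_model(name): a dict with "mtx" (3x3 intrinsics, pixels), "R" (3x3) and "t" (3): a world point X has camera coordinates R X + t. Camera axes: x right, y down, z forward; pixel columns grow to the right and rows downward; lengths in m; the calibration is good to about 2 mm. A picture is of the moment at which its call begins. camera_model takes no time and is no camera call.
- hand_in(): hands the job in; it is judged then, once.
The state is a dict: "time": time; "q": joint angles; "dq": joint speeds; "joint_torque": joint torques, N m; "ee_pos": TCP position; "ee_rot": TCP orientation; "contact_force": force on the tool from outside, world axes, zero at the start; "torque": the same for the moment, N m; "grip_width": opening from 0.0 (shut) to 1.0 (fully open); "grasp_force": force on a finger pad.
Only numpy, scipy, OpenCV 4.12 (cv2) and the standard library are available. Lean on these libraries where they do the work, as an engineer would, in place of code of your own. Each camera call takes 0.05 s, during which the arm holds its last target. There are 200 camera calls.

## Working session

There is one attempt and no reset: what is moved stays moved. The work goes in short steps, Python scripts to look and compute and a shell command to move; the robot and the scene stay as the last step left them, time stands still between calls to the robot, and variables do not carry over. Pictures are saved under pics/ and viewed, at most 10 in all, crops included, and the job is handed in when it is done.

```bash
mkdir -p pics; python3 - <<'E'
from workcell import ctrl, vision
import cv2, numpy as np
for n in("side","top"):
    p,d=vision.camera(n); np.savez(f"{n}0.npz",p=p,d=d)
    cv2.imwrite(f"pics/{n}0.png",p[:,:,::-1])
    m=vision.camera_model(n); print(n,m["mtx"],m["R"],m["t"])
print(ctrl.sense(),ctrl.grip_depth)
E
```

```text
side [[415.06718167   0.         322.67426348]
 [  0.         415.06718167 199.27126506]
 [  0.           0.           1.        ]] [[-0.98688318 -0.16135815  0.00501368]
 [-0.0928336   0.54182415 -0.83534934]
 [ 0.1320739  -0.82485765 -0.5496966 ]] [0.51518491 0.11665705 0.91555448]
top [[488.52731835   0.         318.3267415 ]
 [  0.         488.52731835 199.52576793]
 [  0.           0.           1.        ]] [[ 0.02411793 -0.99910975  0.03461249]
 [-0.9871271  -0.02927584 -0.15723556]
 [ 0.1581089  -0.03037473 -0.98695438]] [-0.02985512  0.54442149  0.99458108]
{'time': 0.1, 'q': array([-1.31962751,  0.33281596, -0.06470017,  1.46084733,  0.02158475,
        1.34988133, -0.08851201]), 'dq': array([ 0.00058582, -0.00189042, -0.00050944, -0.00020379, -0.00061601,
        0.00115676, -0.00154508]), 'joint_torque': array([ 1.56850456e-03, -6.26740766e+01,  4.94006008e-02, -3.92433035e+01,
        1.63831509e-02,  6.94322807e-03,  7.17397000e-06]), 'ee_pos': array([0.16887358, 0.60136398, 0.19209574]), 'ee_rot': array([ 1.36455425e-01,  9.90646012e-01, -6.25227202e-04, -6.56060327e-05]), 'contact_force': array([0.36220688, 0.09961788, 0.08086627]), 'torque': array([-0.0159281 , -0.00464088,  0.02720201]), 'grasp_force': 0.0, 'grip_width': 0.996544561146696} -0.0187
```

View pics/top0.png

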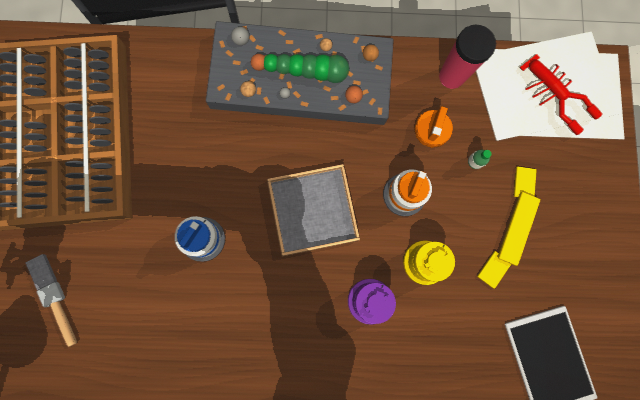

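View pics/side0.png

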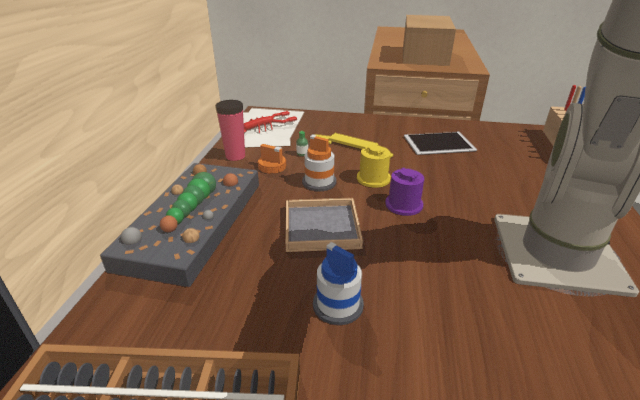

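The top view shows the orange-capped canister at about (410,190), with the bar's white tip at (422,175). A larger orange cap lies loose at (434,127). The tray is at (313,210) and the blue canister at (198,238). The side view agrees, with the orange canister at (320,160) and the tray at (322,224).

```bash
cat > h.py <<'E'
import numpy as np
from workcell import vision
def ray(n,u,v,z):
    m=vision.camera_model(n); R=m["R"];c=-R.T@m["t"]
    d=R.T@np.linalg.inv(m["mtx"])@np.array([u,v,1.]); return c+d*(z-c[2])/d[2]
def pts(n,d):
    m=vision.camera_model(n);v,u=np.mgrid[:400,:640]
    P=np.linalg.inv(m["mtx"])@np.stack([u*d,v*d,d]).reshape(3,-1)
    return (m["R"].T@(P-m["t"][:,None])).T.reshape(400,640,3)
E
python3 - <<'E'
from h import *; import cv2
L=[]
for n,(x,y,s) in {"top":(375,155,4),"side":(275,105,4)}.items():
    f=np.load(n+"0.npz");p=f["p"]
    c=p[y:y+90,x:x+90,::-1]; L.append(cv2.resize(c,None,fx=s,fy=s,interpolation=cv2.INTER_CUBIC))
cv2.imwrite("pics/crop0.png",np.hstack(L))
for n in("top","side"):
    f=np.load(n+"0.npz");p=f["p"];X=pts(n,f["d"])
    h=cv2.cvtColor(p,cv2.COLOR_RGB2HSV)
    o=(h[...,0]<20)&(h[...,1]>190)&(h[...,2]>100)
    box=np.zeros((400,640),bool)
    if n=="top": box[160:215,385:440]=1
    else: box[125:190,295:345]=1
    for lab,M in(("orange",o&box),("white",(h[...,1]<50)&(h[...,2]>180)&box)):
        Q=X[M]; print(n,lab,len(Q))
        for lo,hi in((.09,.098),(.1,.108),(.125,.150)):
            q=Q[(Q[:,2]>lo)&(Q[:,2]<hi)]
            if len(q): print(lo,len(q),q.mean(0).round(4),q.min(0).round(4),q.max(0).round(4))
    if n=="top":
        q=X[160:215,385:440].reshape(-1,3); q=q[(q[:,2]>.128)]
        r=cv2.minAreaRect((q[:,:2]*1000).astype(np.float32)); print("bar top",r,np.median(q[:,2]))
        g=X[160:260,262:365].reshape(-1,3)
        w=g[(g[:,2]>.018)&(g[:,2]<.032)]; print("tray",cv2.minAreaRect((w[:,:2]*1000).astype(np.float32)))
        for lo in (100,140):
            pass
E
```

```text
top orange 741
0.09 28 [ 0.5545 -0.1893  0.0948] [ 0.5372 -0.2264  0.091 ] [ 0.588  -0.1754  0.0976]
0.1 486 [ 0.5669 -0.204   0.1034] [ 0.5378 -0.2354  0.1   ] [ 0.5981 -0.1762  0.108 ]
0.125 134 [ 0.5614 -0.2035  0.1364] [ 0.5427 -0.2174  0.1266] [ 0.5817 -0.1928  0.1425]
top white 277
0.09 2 [ 0.5595 -0.1897  0.0901] [ 0.5361 -0.2071  0.0901] [ 0.5829 -0.1723  0.0902]
0.125 33 [ 0.5857 -0.214   0.1382] [ 0.58   -0.2201  0.1355] [ 0.593  -0.2084  0.142 ]
bar top ((478.08135986328125, -109.58760833740234), (29.657379150390625, 316.7379150390625), 43.01724624633789) 0.1372699410518889
tray ((528.1138916015625, -4.6109466552734375), (170.54576110839844, 169.8837432861328), 13.053926467895508)
side orange 16
0.09 5 [ 0.5478 -0.1867  0.0944] [ 0.5353 -0.1985  0.0905] [ 0.5639 -0.1775  0.0975]
0.1 1 [ 0.5489 -0.1826  0.1016] [ 0.5489 -0.1826  0.1016] [ 0.5489 -0.1826  0.1016]
side white 95
0.125 7 [ 0.5845 -0.2152  0.1364] [ 0.581  -0.2209  0.1356] [ 0.5888 -0.209   0.1379]
```

View pics/crop0.png

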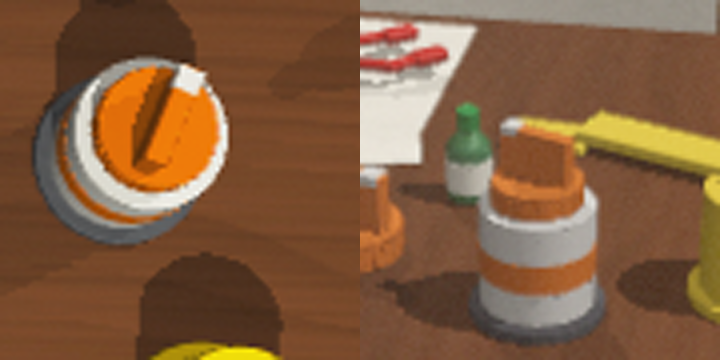

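The crop shows the orange cap closed on its white canister. The bar runs from about (412,195) to the white tip at (422,175) in full-frame pixels, and the index mark is hidden. The next script fits the bar precisely, and I start the transit.

```bash
cat >> h.py <<'E'
def togo(xyz,phi):
    """tool-frame shift mm and turn about tool z to bring TCP to xyz, tool y at world angle phi deg, tool down"""
    from workcell import ctrl
    from scipy.spatial.transform import Rotation as Ro
    s=ctrl.sense(); R=Ro.from_quat(s["ee_rot"]); a=np.radians(phi)
    y=np.array([np.cos(a),np.sin(a),0]); z=np.array([0,0,-1.]); T=Ro.from_matrix(np.c_[np.cross(y,z),y,z])
    print("t",round(s["time"],2),"pos",s["ee_pos"].round(4),"shift mm",(1e3*R.inv().apply(np.array(xyz)-s["ee_pos"])).round(1),"rotvec",(R.inv()*T).as_rotvec().round(3),"q",s["q"].round(2),"F",s["contact_force"].round(1),"w",round(s["grip_width"],3),round(s["grasp_force"],1))
E
python3 - <<'E'
from h import *; import cv2
f=np.load("top0.npz");X=pts("top",f["d"]);h=cv2.cvtColor(f["p"],cv2.COLOR_RGB2HSV)
def rect(M,z,n="top"):
    v,u=np.nonzero(M); q=np.array([ray(n,a,b,z)[:2] for a,b in zip(u,v)])*1e3
    c=q.mean(0);w,V=np.linalg.eigh(np.cov((q-c).T));return len(q),c.round(1),np.sqrt(12*w).round(1),np.degrees(np.arctan2(V[1,1],V[0,1])).round(1),cv2.minAreaRect(q.astype(np.float32))
box=np.zeros((400,640),bool);box[160:215,385:440]=1
g=X[...,2]
print(rect(box&(g>.131)&(g<.143),.137))
# cap disc (top plane z=.103) boundary via ray
o=box&(h[...,0]<20)&(h[...,1]>170)&(h[...,2]>60)&(g>.098)&(g<.108)
v,u=np.nonzero(o);q=np.array([ray("top",a,b,.103)[:2] for a,b in zip(u,v)])*1e3
print("cap",cv2.minEnclosingCircle(q.astype(np.float32)))
# white shoulder
w=box&(h[...,1]<60)&(h[...,2]>120)&(g>.078)&(g<.092)
v,u=np.nonzero(w);q=np.array([ray("top",a,b,.085)[:2] for a,b in zip(u,v)])*1e3
print("shoulder",cv2.minEnclosingCircle(q.astype(np.float32)))
# tray floor depth
print("tray floor", X[195:225,300:325].reshape(-1,3).mean(0))
E
python3 -m pendant '[[-14,-9,-4,0,0,0],[-28,-18,-8,0,0,0],[-28,-18,-8,0,0,0],[-28,-18,-8,0,0,0],[-28,-18,-8,0,0,0],[-28,-18,-8,0,0,0],[-28,-18,-4,0,0,0],[-28,-18,0,0,0,0],[-28,-18,0,0,0,0],[-28,-18,0,0,0,0]]' 0 60
python3 - <<'E'
from h import *
togo([.48,.25,.24],74);togo([.567,-.205,.24],74)
E
```

```text
(173, array([ 567.9, -206.4]), array([12.7, 53.5]), np.float64(157.1), ((567.485595703125, -206.20257568359375), (13.053605079650879, 53.25011444091797), 66.84454345703125))
cap ((567.28369140625, -206.49761962890625), 31.51681900024414)
shoulder ((567.6775512695312, -206.36512756347656), 40.24075698852539)
tray floor [ 0.52783235 -0.0029096   0.01055189]
time: 0.93
ee_pos: [0.3799, 0.363, 0.241]
ee_rot: [0.137, 0.991, 0.0, -0.0]
contact_force: [1.0, 0.6, 0.0]
grip_width: 0.997
grasp_force: 0.0
t 0.93 pos [0.3799 0.363  0.241 ] shift mm [-127.   -81.7    1. ] rotvec [ 0.    -0.     0.005] q [-0.97  0.09  0.13  1.66 -0.01  1.4   0.46] F [1.  0.6 0. ] w 0.997 0.0
t 0.93 pos [0.3799 0.363  0.241 ] shift mm [-334.  -496.1    0.8] rotvec [ 0.    -0.     0.005] q [-0.97  0.09  0.13  1.66 -0.01  1.4   0.46] F [1.  0.6 0. ] w 0.997 0.0
```

```bash
python3 -m pendant '[[-20,-30,0,0,0,0],[-20,-30,0,0,0,0],[-20,-30,0,0,0,0],[-20,-30,0,0,0,0],[-20,-30,0,0,0,0],[-20,-30,0,0,0,0],[-20,-30,0,0,0,0],[-20,-30,0,0,0,0],[-20,-30,0,0,0,0],[-20,-30,0,0,0,0]]'
python3 -m pendant '[[-20,-30,0,0,0,0],[-20,-30,0,0,0,0],[-20,-30,0,0,0,0],[-20,-30,0,0,0,0],[-20,-30,0,0,0,0],[-14,-25,0,0,0,0],[-10,-15,0,0,0,0],[0,0,0,0,0,0.12],[0,0,0,0,0,0.12],[0,0,0,0,0,0.12]]'
python3 - <<'E'
from h import *
togo([.5675,-.2063,.2],-113)
E
```

```text
time: 1.77
ee_pos: [0.4901, 0.0198, 0.2409]
ee_rot: [0.137, 0.991, 0.0, 0.0]
contact_force: [-0.0, -0.3, -0.4]
grip_width: 1.001
grasp_force: 0.0
time: 2.6
ee_pos: [0.5575, -0.1953, 0.2405]
ee_rot: [0.315, 0.949, 0.0, -0.0]
contact_force: [0.4, 1.0, -0.3]
grip_width: 1.001
grasp_force: 0.0
t 2.6 pos [ 0.5575 -0.1953  0.2405] shift mm [-14.6  -2.8  40.5] rotvec [-1.000e-03  0.000e+00  2.902e+00] q [-0.35  0.28  0.75  1.52 -0.19  1.42  1.34] F [ 0.4  1.  -0.3] w 1.001 0.0
```

```bash
python3 -m pendant '[[-5,0,0,0,0,0.12],[0,0,0,0,0,0.12],[0,0,0,0,0,0.12],[0,0,0,0,0,0.12],[0,0,0,0,0,0.12],[0,0,0,0,0,0.12],[0,0,0,0,0,0.12],[0,0,0,0,0,0.12],[0,0,0,0,0,0.12],[0,0,0,0,0,0.12]]'
python3 -m pendant '[[0,0,0,0,0,0.12],[0,0,0,0,0,0.12],[0,0,0,0,0,0.12],[0,0,0,0,0,0.12],[0,0,0,0,0,0.12],[0,0,0,0,0,0.12],[0,0,0,0,0,0.12],[0,0,0,0,0,0.12],[0,0,0,0,0,0.12],[0,0,0,0,0,0.12]]'
python3 -m pendant '[[0,0,0,0,0,0.12],[0,0,0,0,0,0.12],[0,0,0,0,0,0.06],[0,0,0,0,0,0],[0,0,0,0,0,0],[0,0,0,0,0,0]]'
python3 - <<'E'
from h import *
togo([.5675,-.2063,.2],-113)
E
```

```text
time: 3.43
ee_pos: [0.5616, -0.1976, 0.2407]
ee_rot: [0.796, 0.606, 0.0, -0.0]
contact_force: [-0.8, -0.3, 0.4]
grip_width: 1.001
grasp_force: 0.0
time: 4.27
ee_pos: [0.5617, -0.1976, 0.2407]
ee_rot: [0.999, 0.051, -0.0, -0.0]
contact_force: [0.3, -0.4, -0.4]
grip_width: 1.001
grasp_force: 0.0
time: 4.77
ee_pos: [0.5621, -0.1973, 0.2408]
ee_rot: [0.995, -0.095, -0.0, -0.0]
contact_force: [-1.2, -0.7, 0.3]
grip_width: 1.002
grasp_force: 0.0
t 4.77 pos [ 0.5621 -0.1973  0.2408] shift mm [ 7.   7.8 40.7] rotvec [-0.     0.     0.211] q [-0.64  0.48  1.26  1.51 -0.46  1.48 -1.13] F [-1.2 -0.7  0.3] w 1.002 0.0
```

```bash
python3 -m pendant '[[7,8,10,0,0,0.1],[0,0,20,0,0,0.11],[0,0,25,0,0,0],[0,0,15,0,0,0],[0,0,0,0,0,0],[0,0,0,0,0,0]]'
python3 - <<'E'
from h import *; import cv2
p,d=vision.camera("side");cv2.imwrite("pics/s1.png",p[60:240,230:430,::-1].repeat(3,0).repeat(3,1))
togo([.5675,-.2063,.110],-113)
E
```

```text
time: 5.27
ee_pos: [0.5673, -0.2063, 0.1708]
ee_rot: [0.98, -0.199, -0.0, -0.0]
contact_force: [0.0, -0.3, 0.5]
grip_width: 1.0
grasp_force: 0.0
t 5.32 pos [ 0.5678 -0.2066  0.1717] shift mm [-0.5 -0.1 61.7] rotvec [-0.    -0.001  0.   ] q [-0.61  0.57  1.24  1.6  -0.55  1.37 -1.27] F [ 0.3 -0.3  1.5] w 0.998 0.0
```

View pics/s1.png

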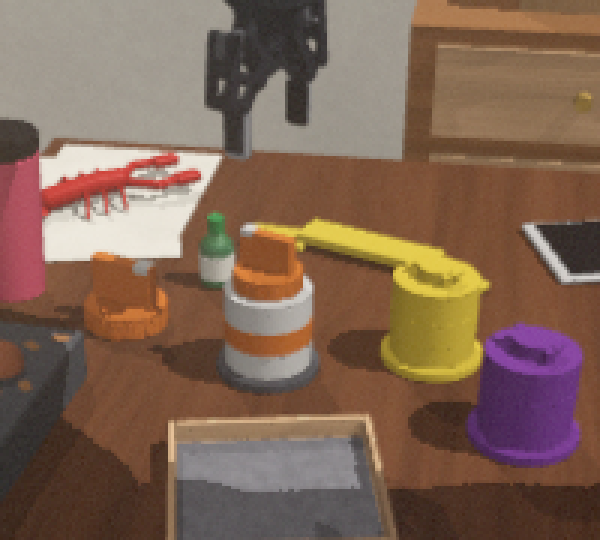

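The gripper's fingertips are at about (308,112) and (329,101) in full-frame pixels. They stand higher above the bar top at (319,139) than I expected, so I'll check by projection.

```bash
python3 - <<'E'
from h import *; from workcell import ctrl; import cv2
P=ctrl.sense()["ee_pos"]
for n in("side","top"):
    m=vision.camera_model(n)
    for Q in (P,[.5675,-.2063,.137],P+[.0166,.0391,.013],P-[.0166,.0391,-.013]):
        c=m["R"]@Q+m["t"];print(n,(m["mtx"]@c/c[2])[:2].round(1))
p,d=vision.camera("top");cv2.imwrite("pics/t1.png",p[100:280,320:520,::-1].repeat(3,0).repeat(3,1))
p,d=vision.camera("side");X=pts("side",d);
for (u,v) in((308,108),(306,108),(309,105),(328,98),(330,98)):print(u,v,X[v,u].round(3))
E
```

```text
side [318.4 124.8]
side [318.5 137.2]
side [309.1 125.6]
side [327.1 114.7]
top [422.4 179.9]
top [417.9 183.5]
top [403.2 169.1]
top [445.1 187.9]
308 108 [ 0.584 -0.154  0.236]
306 108 [ 0.589 -0.157  0.234]
309 105 [ 0.581 -0.155  0.243]
328 98 [ 0.549 -0.243  0.231]
330 98 [ 0.544 -0.244  0.231]
```

View pics/t1.png

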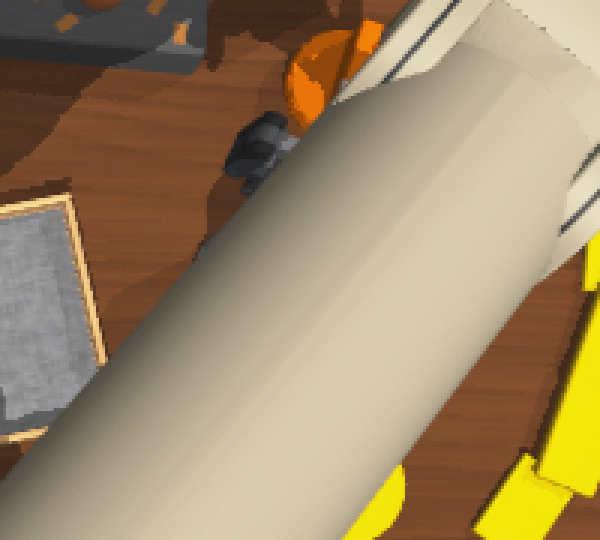

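The top view shows the arm covering the canister, so only the side camera helps here. I'll measure the lowest finger points by depth.

```bash
python3 - <<'E'
from h import *; from workcell import ctrl
print(ctrl.sense()["ee_pos"],ctrl.sense()["q"])
p,d=vision.camera("side");X=pts("side",d)
for u in (306,308,310,312,326,328,330):
    print(u,[(v,*X[v,u].round(3)) for v in range(94,126,3) if abs(X[v,u,0]-.567)<.08 and abs(X[v,u,1]+.206)<.1])
E
```

```text
[ 0.56817289 -0.20675789  0.17215912] [-0.6064174   0.56707484  1.24289747  1.59502648 -0.54579906  1.37465886
 -1.27462161]
306 [(94, np.float64(0.584), np.float64(-0.134), np.float64(0.276)), (97, np.float64(0.588), np.float64(-0.152), np.float64(0.263)), (100, np.float64(0.589), np.float64(-0.156), np.float64(0.254)), (103, np.float64(0.588), np.float64(-0.153), np.float64(0.248)), (106, np.float64(0.59), np.float64(-0.158), np.float64(0.239)), (109, np.float64(0.59), np.float64(-0.157), np.float64(0.231))]
308 [(94, np.float64(0.58), np.float64(-0.138), np.float64(0.275)), (97, np.float64(0.583), np.float64(-0.151), np.float64(0.264)), (100, np.float64(0.583), np.float64(-0.149), np.float64(0.257)), (103, np.float64(0.583), np.float64(-0.153), np.float64(0.248)), (106, np.float64(0.583), np.float64(-0.152), np.float64(0.241)), (109, np.float64(0.584), np.float64(-0.153), np.float64(0.234))]
310 [(94, np.float64(0.578), np.float64(-0.15), np.float64(0.271)), (97, np.float64(0.578), np.float64(-0.153), np.float64(0.263)), (100, np.float64(0.58), np.float64(-0.159), np.float64(0.254
[... 541 characters left out ...]
0.575), np.float64(-0.158), np.float64(0.24)), (109, np.float64(0.575), np.float64(-0.158), np.float64(0.232))]
326 [(94, np.float64(0.555), np.float64(-0.249), np.float64(0.239)), (97, np.float64(0.556), np.float64(-0.251), np.float64(0.23)), (100, np.float64(0.555), np.float64(-0.245), np.float64(0.225))]
328 [(94, np.float64(0.55), np.float64(-0.247), np.float64(0.24)), (97, np.float64(0.55), np.float64(-0.246), np.float64(0.233)), (100, np.float64(0.55), np.float64(-0.246), np.float64(0.225))]
330 [(94, np.float64(0.544), np.float64(-0.242), np.float64(0.242)), (97, np.float64(0.544), np.float64(-0.244), np.float64(0.234)), (100, np.float64(0.544), np.float64(-0.244), np.float64(0.226))]
```

```bash
python3 -m pendant '[[0,0,0,0,0,0],[0,0,0,0,0,0],[0,0,0,0,0,0],[0,0,0,0,0,0],[0,0,0,0,0,0],[0,0,0,0,0,0],[0,0,0,0,0,0],[0,0,0,0,0,0]]' 1 60
cat > tip.py <<'E'
from h import *; from workcell import ctrl; import cv2
s=ctrl.sense();P=s["ee_pos"];print(P.round(4),s["time"])
p,d=vision.camera("side");X=pts("side",d)
h=cv2.cvtColor(p,cv2.COLOR_RGB2HSV)
M=(abs(X[...,0]-P[0])<.075)&(abs(X[...,1]-P[1])<.085)&(X[...,2]>.145)&(d>0)
v,u=np.nonzero(M);i=np.argsort(X[M][:,2])[:200:12]
for k in i:print(u[k],v[k],X[v[k],u[k]].round(3),p[v[k],u[k]])
cv2.imwrite("pics/s2.png",p[60:180,260:400,::-1].repeat(4,0).repeat(4,1))
E
python3 tip.py
```

```text
time: 6.13
ee_pos: [0.5676, -0.2063, 0.1707]
ee_rot: [0.98, -0.2, -0.0, -0.0]
contact_force: [-0.6, 0.3, -0.8]
grip_width: -0.0
grasp_force: 0.0
[ 0.5676 -0.2063  0.1707] 6.1333
317 112 [ 0.571 -0.203  0.207] [120  97  87]
320 111 [ 0.562 -0.199  0.212] [108 106 103]
319 110 [ 0.564 -0.194  0.217] [67 60 56]
320 108 [ 0.562 -0.198  0.22 ] [81 73 72]
320 107 [ 0.562 -0.199  0.222] [79 73 72]
317 107 [ 0.568 -0.19   0.225] [63 55 50]
317 106 [ 0.569 -0.191  0.228] [62 56 52]
322 104 [ 0.557 -0.198  0.231] [125 123 121]
320 103 [ 0.562 -0.196  0.234] [80 76 74]
320 102 [ 0.562 -0.196  0.237] [78 73 73]
321 101 [ 0.559 -0.196  0.239] [117 113 113]
314 99 [ 0.577 -0.199  0.242] [92 85 79]
318 99 [ 0.567 -0.195  0.244] [57 51 50]
320 98 [ 0.561 -0.191  0.248] [59 55 51]
322 96 [ 0.557 -0.196  0.252] [62 57 57]
325 94 [ 0.551 -0.205  0.255] [62 57 56]
326 92 [ 0.55  -0.214  0.256] [69 63 62]
```

View pics/s2.png

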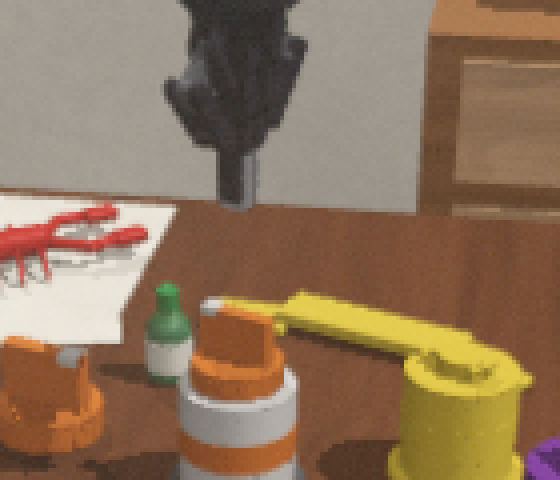

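The shut fingertips are at (319,112) full-frame, which puts them at z≈0.208. The reported TCP z is 0.171, so the visible tips are about 37 mm higher than reported. I'll trust the camera, descend in steps with the gripper open, and re-measure.

```bash
python3 -m pendant '[[0,0,5,0,0,0],[0,0,10,0,0,0],[0,0,10,0,0,0],[0,0,5,0,0,0],[0,0,0,0,0,0],[0,0,0,0,0,0],[0,0,0,0,0,0],[0,0,0,0,0,0]]' 0
cat > tip2.py <<'E'
from h import *; from workcell import ctrl; import cv2,sys
s=ctrl.sense();P=s["ee_pos"];print(P.round(4),round(s["time"],2),s["contact_force"].round(1),s["q"].round(2))
p,d=vision.camera("side");X=pts("side",d)
h=cv2.cvtColor(p,cv2.COLOR_RGB2HSV)
M=(abs(X[...,0]-P[0])<.06)&(abs(X[...,1]-P[1])<.08)&(X[...,2]>.1)&(d>0)&(h[...,1]<75)&(h[...,2]<170)
for a,b in((300,317),(319,340)):
    m=M.copy();m[:,:a]=0;m[:,b:]=0
    q=X[m];q=q[np.argsort(q[:,2])];print(len(q),q[:3].round(3).tolist(),q[3:30].mean(0).round(4),np.nonzero(m.any(1))[0].max())
cv2.imwrite("pics/%s.png"%sys.argv[1],p[80:180,260:400,::-1].repeat(5,0).repeat(5,1))
E
python3 tip2.py s3
```

```text
time: 6.85
ee_pos: [0.5678, -0.2065, 0.1411]
ee_rot: [0.98, -0.2, 0.0, 0.0]
contact_force: [1.1, 0.3, 0.5]
grip_width: 0.995
grasp_force: 0.0
[ 0.5678 -0.2065  0.1411] 6.85 [1.1 0.3 0.5] [-0.59  0.59  1.22  1.63 -0.57  1.32 -1.26]
1758 [[0.585, -0.209, 0.132], [0.583, -0.208, 0.133], [0.588, -0.207, 0.133]] [ 0.5827 -0.1693  0.1849] 138
1839 [[0.555, -0.252, 0.195], [0.539, -0.247, 0.195], [0.549, -0.244, 0.196]] [ 0.5479 -0.245   0.2008] 111
```

View pics/s3.png

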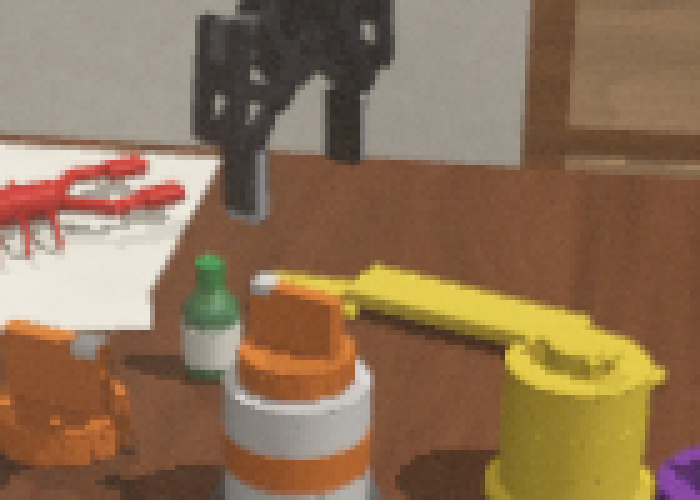

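The fingers straddle the bar: near tip at about (309,124), far tip at (329,112), bar top at (319,137). The offset is steady at about 38 mm, so the TCP should report about z=0.072 at the grasp.

```bash
python3 -m pendant '[[0,0,8,0,0,0],[0,0,10,0,0,0],[0,0,10,0,0,0],[0,0,8,0,0,0],[0,0,4,0,0,0],[0,0,0,0,0,0],[0,0,0,0,0,0]]'
python3 tip2.py s4
python3 -m pendant '[[0,0,5,0,0,0],[0,0,5,0,0,0],[0,0,5,0,0,0],[0,0,5,0,0,0],[0,0,0,0,0,0],[0,0,0,0,0,0]]'
python3 tip2.py s5
```

```text
time: 7.48
ee_pos: [0.5675, -0.2064, 0.1006]
ee_rot: [0.98, -0.2, -0.0, 0.0]
contact_force: [-0.2, 0.4, 0.3]
grip_width: 1.003
grasp_force: 0.0
[ 0.5675 -0.2064  0.1006] 7.48 [-0.2  0.4  0.3] [-0.57  0.63  1.18  1.68 -0.61  1.26 -1.24]
1967 [[0.584, -0.161, 0.152], [0.592, -0.165, 0.152], [0.579, -0.16, 0.152]] [ 0.5816 -0.1574  0.1593] 139
1989 [[0.546, -0.248, 0.153], [0.555, -0.25, 0.157], [0.543, -0.244, 0.157]] [ 0.5454 -0.2443  0.1639] 126
time: 8.03
ee_pos: [0.5674, -0.2062, 0.0804]
ee_rot: [0.98, -0.2, -0.0, -0.0]
contact_force: [0.5, -0.1, -0.4]
grip_width: 1.002
grasp_force: 0.0
[ 0.5674 -0.2062  0.0804] 8.03 [ 0.5 -0.1 -0.4] [-0.56  0.65  1.16  1.7  -0.63  1.22 -1.22]
2084 [[0.593, -0.166, 0.132], [0.587, -0.161, 0.132], [0.582, -0.161, 0.132]] [ 0.5823 -0.1573  0.139 ] 146
1935 [[0.54, -0.243, 0.135], [0.538, -0.248, 0.136], [0.555, -0.252, 0.136]] [ 0.5453 -0.244   0.1434] 133
```

View pics/s5.png

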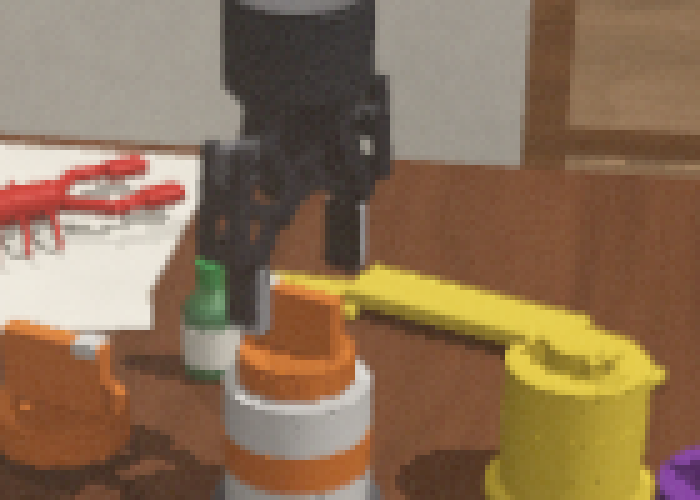

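Near tip at about (310,146), far tip at (330,133), either side of the bar. I'll check the lateral offset from the earlier closed-tip outline.

```bash
python3 - <<'E'
from h import *
m=vision.camera_model("side")
e=np.array([.39,.92,0]);b=np.array([.92,-.39,0])
def pr(Q): c=m["R"]@Q+m["t"];return (m["mtx"]@c/c[2])[:2].round(1)
print("closed, expect cols 314.5-324.5,row 112")
for z in(.205,.209):
  for s in(1,-1):
    for t in(1,-1): print(z,s,t,pr(np.array([.5676,-.2063,z])+e*.0145*s+b*.011*t))
P=np.array([.5674,-.2062,.1315])
print("open near finger: cols 305.6-313.8, row 146.5; far: 325-333, row 133.5")
for s in (.057,.0425,-.0425,-.057):
    for t in(1,-1): print(s,t,pr(P+e*s+b*.011*t))
E
```

```text
closed, expect cols 314.5-324.5,row 112
0.205 1 1 [311.7 113.4]
0.205 1 -1 [319.  115.2]
0.205 -1 1 [317.9 109.9]
0.205 -1 -1 [325.2 111.6]
0.209 1 1 [311.6 111.9]
0.209 1 -1 [319.  113.7]
0.209 -1 1 [317.9 108.4]
0.209 -1 -1 [325.2 110.1]
open near finger: cols 305.6-313.8, row 146.5; far: 325-333, row 133.5
0.057 1 [302.8 146.2]
0.057 -1 [310.  148.3]
0.0425 1 [306.  144.1]
0.0425 -1 [313.1 146.2]
-0.0425 1 [323.6 132.6]
-0.0425 -1 [330.5 134.4]
-0.057 1 [326.4 130.7]
-0.057 -1 [333.3 132.5]
```

```bash
python3 -m pendant '[[0,0,5,0,0,0],[0,0,4,0,0,0],[0,0,0,0,0,0],[0,0,0,0,0,0]]'
python3 -m pendant '[[0,0,0,0,0,0],[0,0,0,0,0,0],[0,0,0,0,0,0],[0,0,0,0,0,0],[0,0,0,0,0,0],[0,0,0,0,0,0],[0,0,0,0,0,0],[0,0,0,0,0,0],[0,0,0,0,0,0]]' 1 60
python3 tip2.py s6; python3 -c "
from h import *; togo([.5675,-.2063,.0715],-38)"
```

```text
time: 8.42
ee_pos: [0.5675, -0.2062, 0.0715]
ee_rot: [0.98, -0.2, -0.0, -0.0]
contact_force: [0.1, -1.1, 0.8]
grip_width: 0.999
grasp_force: 0.0
time: 9.17
ee_pos: [0.5677, -0.2063, 0.0718]
ee_rot: [0.98, -0.2, 0.0, -0.0]
contact_force: [-0.2, 0.2, -0.5]
grip_width: 0.127
grasp_force: 61.9
[ 0.5677 -0.2063  0.0718] 9.17 [-0.2  0.2 -0.5] [-0.55  0.65  1.15  1.71 -0.63  1.21 -1.22]
1963 [[0.573, -0.197, 0.11], [0.579, -0.201, 0.111], [0.575, -0.193, 0.115]] [ 0.5773 -0.1943  0.1287] 148
1927 [[0.564, -0.195, 0.111], [0.561, -0.19, 0.114], [0.559, -0.196, 0.114]] [ 0.561  -0.1941  0.1281] 148
t 9.22 pos [ 0.5677 -0.2063  0.0718] shift mm [-0.2  0.   0.3] rotvec [-0.   -0.   -1.31] q [-0.55  0.65  1.15  1.71 -0.63  1.21 -1.22] F [0.2 0.2 0. ] w 0.125 61.9
```

View pics/s6.png

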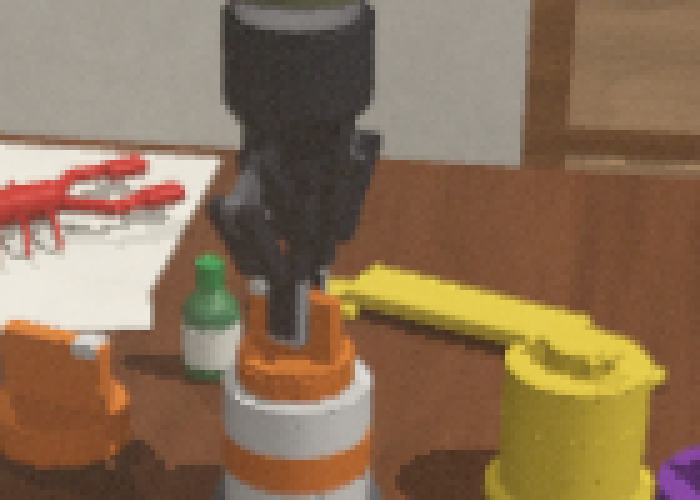

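The fingers hold the bar at its centre, near (318,142), with the tips just above the cap top. The grip reads 62 N at 12.7% opening. Next is the anticlockwise turn, which is negative about tool z.

```bash
python3 -m pendant '[[0,0,0,0,0,-0.05],[0,0,0,0,0,-0.09],[0,0,0,0,0,-0.09],[0,0,0,0,0,-0.09],[0,0,0,0,0,-0.09],[0,0,0,0,0,-0.09],[0,0,0,0,0,-0.09],[0,0,0,0,0,-0.09]]'
python3 -m pendant '[[0,0,0,0,0,-0.09],[0,0,0,0,0,-0.09],[0,0,0,0,0,-0.09],[0,0,0,0,0,-0.09],[0,0,0,0,0,-0.09],[0,0,0,0,0,-0.09],[0,0,0,0,0,-0.08],[0,0,0,0,0,-0.01],[0,0,0,0,0,0],[0,0,0,0,0,0]]'
python3 -c "
from h import *; togo([.5675,-.2063,.0715],-38)"
```

```text
time: 9.88
ee_pos: [0.5674, -0.2073, 0.0719]
ee_rot: [0.99, 0.14, -0.0, 0.001]
contact_force: [0.0, -3.9, -0.6]
grip_width: 0.126
grasp_force: 61.8
time: 10.72
ee_pos: [0.5673, -0.2083, 0.0719]
ee_rot: [0.899, 0.438, -0.0, 0.001]
contact_force: [-0.1, -5.7, -1.9]
grip_width: 0.131
grasp_force: 61.7
t 10.72 pos [ 0.5673 -0.2083  0.0719] shift mm [ 1.7 -1.1  0.4] rotvec [ 0.002  0.002 -0.001] q [-0.39  0.5   0.86  1.7  -0.41  1.13 -0.07] F [-0.1 -5.7 -1.9] w 0.131 61.7
```

Turned 75°. Now I lift straight up, gently at first.

```bash
python3 -m pendant '[[0,0,-3,0,0,0],[0,0,-3,0,0,0],[0,0,-4,0,0,0],[0,0,-5,0,0,0],[0,0,-5,0,0,0],[0,0,-5,0,0,0],[0,0,-5,0,0,0],[0,0,0,0,0,0],[0,0,0,0,0,0]]'
python3 tip2.py s7; python3 -c "
from h import *; togo([.528,-.0040,.12],-38)"
```

```text
time: 11.47
ee_pos: [0.5679, -0.2061, 0.102]
ee_rot: [0.899, 0.439, 0.0, -0.0]
contact_force: [0.3, 0.4, -1.5]
grip_width: 0.124
grasp_force: 61.8
[ 0.5679 -0.2061  0.102 ] 11.47 [ 0.3  0.4 -1.5] [-0.4   0.47  0.88  1.67 -0.38  1.19 -0.09]
1806 [[0.596, -0.194, 0.115], [0.574, -0.189, 0.162], [0.571, -0.187, 0.163]] [ 0.5775 -0.1954  0.1681] 146
2213 [[0.559, -0.196, 0.14], [0.557, -0.2, 0.141], [0.561, -0.192, 0.142]] [ 0.5572 -0.1933  0.1496] 138
t 11.52 pos [ 0.5677 -0.2061  0.1017] shift mm [ 134.9 -155.6  -18.2] rotvec [-0. -0.  0.] q [-0.4   0.47  0.88  1.67 -0.38  1.19 -0.09] F [-0.3 -0.5 -0.9] w 0.128 61.8
```

View pics/s7.png

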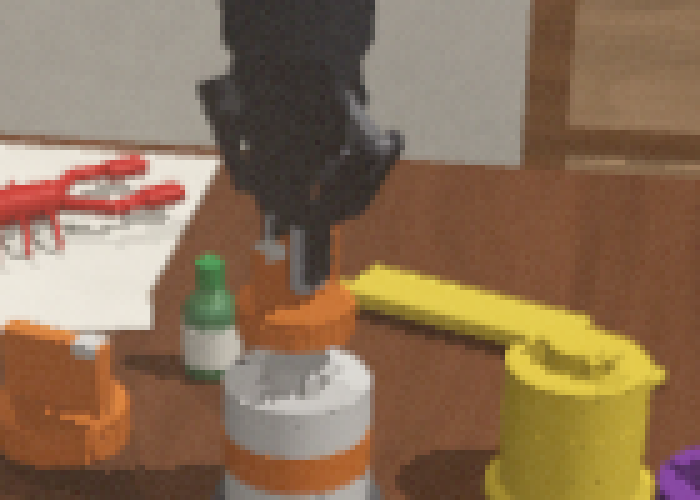

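The cap is off and upright, its base at about (319,147), and the canister neck is bare below it. I'll carry it to the tray next.

```bash
python3 -m pendant '[[0,0,-8,0,0,0],[5,-6,-10,0,0,0],[15,-17,0,0,0,0],[20,-23,0,0,0,0],[20,-23,0,0,0,0],[20,-23,0,0,0,0],[20,-23,0,0,0,0],[18,-21,0,0,0,0],[12,-14,0,0,0,0],[5,-6,0,0,0,0]]'
python3 -m pendant '[[0,0,0,0,0,0],[0,0,20,0,0,0],[0,0,25,0,0,0],[0,0,25,0,0,0],[0,0,15,0,0,0],[0,0,5,0,0,0],[0,0,0,0,0,0],[0,0,0,0,0,0]]'
python3 -c "
from h import *; togo([.528,-.0046,-.0072],-38)"
```

```text
time: 12.35
ee_pos: [0.5274, -0.0, 0.1204]
ee_rot: [0.898, 0.44, 0.001, -0.001]
contact_force: [0.9, 0.9, -1.1]
grip_width: 0.13
grasp_force: 61.7
time: 13.02
ee_pos: [0.5284, -0.0051, 0.0307]
ee_rot: [0.899, 0.438, 0.0, 0.0]
contact_force: [0.5, 0.5, -2.6]
grip_width: 0.126
grasp_force: 61.7
t 13.02 pos [ 0.5284 -0.0051  0.0307] shift mm [ 0.1 -0.7 37.9] rotvec [ 0.001 -0.    -0.001] q [-0.79  0.37  0.84  1.93 -0.33  0.98 -0.46] F [ 0.5  0.5 -2.6] w 0.126 61.7
```

```bash
python3 -m pendant '[[0,0,8,0,0,0],[0,0,10,0,0,0],[0,0,8,0,0,0],[0,0,5,0,0,0],[0,0,3,0,0,0],[0,0,0,0,0,0],[0,0,0,0,0,0]]'
python3 -m pendant '[[0,0,1,0,0,0],[0,0,1,0,0,0],[0,0,0,0,0,0],[0,0,0,0,0,0]]'
python3 - <<'E'
from h import *
togo([.528,-.0046,-.0072],-38)
import cv2
p,d=vision.camera("side");X=pts("side",d);h=cv2.cvtColor(p,cv2.COLOR_RGB2HSV)
M=(h[...,0]<16)&(h[...,1]>200)&(h[...,2]>90)&(abs(X[...,0]-.528)<.06)&(abs(X[...,1]+.005)<.06)
q=X[M];print(len(q),q.min(0),q.max(0),np.percentile(q[:,2],[2,10,50]))
E
```

```text
time: 13.6
ee_pos: [0.5278, -0.004, -0.0043]
ee_rot: [0.899, 0.438, -0.0, 0.0]
contact_force: [-0.8, 0.2, -1.7]
grip_width: 0.129
grasp_force: 61.7
time: 13.93
ee_pos: [0.5279, -0.0038, -0.0061]
ee_rot: [0.899, 0.439, 0.0, -0.0]
contact_force: [1.0, -0.1, -1.4]
grip_width: 0.125
grasp_force: 61.7
t 13.93 pos [ 0.5279 -0.0038 -0.0061] shift mm [-0.5  0.6  1.1] rotvec [ 0. -0.  0.] q [-0.76  0.43  0.8   1.96 -0.39  0.92 -0.42] F [ 1.  -0.1 -1.4] w 0.125 61.7
6 [0.52132634 0.0142113  0.0188148 ] [0.54471843 0.02884029 0.04519534] [0.0192505  0.02099331 0.02393003]
```

```bash
python3 -m pendant '[[0,0,0.5,0,0,0],[0,0,0.5,0,0,0],[0,0,0,0,0,0],[0,0,0,0,0,0]]'
python3 -m pendant '[[0,0,0.5,0,0,0],[0,0,0,0,0,0],[0,0,0,0,0,0]]'
```

```text
time: 14.32
ee_pos: [0.5278, -0.0038, -0.0072]
ee_rot: [0.899, 0.438, 0.0, -0.0]
contact_force: [0.3, 0.2, -1.6]
grip_width: 0.132
grasp_force: 61.9
time: 14.57
ee_pos: [0.5279, -0.0039, -0.0073]
ee_rot: [0.899, 0.438, 0.0, -0.0]
contact_force: [-2.5, -0.4, 7.0]
grip_width: 0.129
grasp_force: 62.8
```

Contact is at the height I predicted, about 8 N. I'll release, retreat straight up, and check.

```bash
python3 -m pendant '[[0,0,0,0,0,0],[0,0,0,0,0,0],[0,0,0,0,0,0],[0,0,0,0,0,0],[0,0,0,0,0,0],[0,0,0,0,0,0],[0,0,0,0,0,0],[0,0,0,0,0,0]]' 0
python3 -m pendant '[[0,0,-5,0,0,0],[0,0,-15,0,0,0],[0,0,-30,0,0,0],[0,0,-30,0,0,0],[0,0,-30,0,0,0],[0,0,-30,0,0,0],[0,0,-30,0,0,0],[0,0,-15,0,0,0],[0,0,0,0,0,0]]'
cat > chk.py <<'E'
from h import *; import cv2
for n in("side","top"):
    p,d=vision.camera(n);X=pts(n,d);h=cv2.cvtColor(p,cv2.COLOR_RGB2HSV)
    M=(h[...,0]<16)&(h[...,1]>190)&(h[...,2]>90)&(X[...,2]>.012)&(X[...,2]<.075)&(abs(X[...,0]-.528)<.06)&(abs(X[...,1]+.005)<.06)
    q=X[M];print(n,len(q))
    if len(q)>20:
        print(q.min(0).round(3),q.max(0).round(3))
        f=q[(q[:,2]>.019)&(q[:,2]<.03)]; print("capz",np.percentile(f[:,2],[10,50,90]).round(4))
        if n=="top":
            A=np.c_[f[:,:2]-f[:,:2].mean(0),np.ones(len(f))];print("tilt fit",np.linalg.lstsq(A,f[:,2],rcond=None)[0].round(3),f.mean(0).round(3))
        t=q[q[:,2]>.05]; print("top",len(t),t.mean(0).round(4) if len(t) else "")
E
python3 chk.py
```

```text
time: 15.23
ee_pos: [0.5278, -0.0039, -0.0077]
ee_rot: [0.899, 0.438, 0.0, -0.0]
contact_force: [0.6, -0.5, -0.1]
grip_width: 1.002
grasp_force: 0.0
time: 15.98
ee_pos: [0.5297, -0.0041, 0.181]
ee_rot: [0.899, 0.438, 0.003, 0.0]
contact_force: [0.0, 0.7, 0.1]
grip_width: 1.005
grasp_force: 0.0
side 40
[ 0.498 -0.023  0.013] [0.553 0.03  0.058]
capz [0.021  0.0224 0.0244]
top 7 [ 0.5224 -0.0018  0.0548]
top 0
```

```bash
python3 -m pendant '[[10,-12,0,0,0,0],[22,-26,0,0,0,0],[22,-26,0,0,0,0],[22,-26,0,0,0,0],[22,-26,0,0,0,0],[22,-26,0,0,0,0],[22,-26,0,0,0,0],[15,-18,0,0,0,0],[0,0,0,0,0,0],[0,0,0,0,0,0]]'
python3 chk.py; python3 - <<'E'
from h import *; import cv2
p,d=vision.camera("top");h=cv2.cvtColor(p,cv2.COLOR_RGB2HSV);X=pts("top",d)
M=((h[...,0]<18)&(h[...,1]>170)&(h[...,2]>90)).astype(np.uint8);M[:150]=0
k,l,s,c=cv2.connectedComponentsWithStats(M)
for i in range(1,k):
    if s[i,4]>80: print("orange",s[i],c[i].round(),X[int(c[i][1]),int(c[i][0])].round(3))
for n in("side","top"):
    p,d=vision.camera(n);f=np.load(n+"0.npz");D=cv2.absdiff(p,f["p"]).max(2)
    B=(cv2.cvtColor(f["p"],cv2.COLOR_RGB2HSV)[...,0]-110.); Q=(abs(B)<8)&(f["p"][...,2]>110)
    print(n,"blue diff median",np.median(D[Q]),Q.sum())
E
```

```text
time: 16.92
ee_pos: [0.4767, 0.235, 0.1759]
ee_rot: [0.898, 0.44, -0.001, 0.001]
contact_force: [0.0, -1.5, 0.3]
grip_width: 0.996
grasp_force: 0.0
side 108
[ 0.497 -0.022  0.012] [0.553 0.032 0.058]
capz [0.0209 0.0229 0.0267]
top 13 [ 0.5192 -0.0057  0.0544]
top 596
[ 0.497 -0.031  0.012] [0.561 0.028 0.064]
capz [0.0215 0.0244 0.0269]
tilt fit [ 0.003 -0.004  0.024] [ 0.526 -0.001  0.024]
top 107 [ 0.5243 -0.0071  0.0579]
orange [298 194  29  30 611] [312. 209.] [ 0.522 -0.002  0.058]
side blue diff median 10.0 603
top blue diff median 74.0 744
```

```bash
python3 -m pendant '[[0,0,0,0,0,0],[0,0,0,0,0,0],[0,0,0,0,0,0]]'; python3 -c "
from workcell import hand_in; print(hand_in())"
```

```text
time: 17.42
ee_pos: [0.4779, 0.234, 0.1774]
ee_rot: [0.899, 0.438, 0.0, -0.0]
contact_force: [-0.7, 0.8, -0.3]
grip_width: 1.0
grasp_force: 0.0
the job is handed in; nothing more can be done
None
```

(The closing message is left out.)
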